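# Load the sample cell and hold the spectrophotometer's cell shuttle at the sample mark

### The job

Take the long stoppered glass cell from the grey tray, without touching its clear end windows, and lower it all the way into the empty rear place of the spectrophotometer's cell shuttle, the same way round as the blank cell in front of it (stopper end towards the lamp housing, on the robot's left). Then pull the shuttle's spring-return knob out to the sample mark, so that the sample cell stands on the beam line marked on the deck, 45 mm from rest, and finish while still holding it there for the reading. Do not drop the cell or let the shuttle snap back, and leave the blank cell and everything else where it is.

Things in the scene. Friction and masses are not known exactly. Their poses are not given: they have to be found in the camera images.
- sample_cell: Sample cell, loose (about 60 g): an upright frosted glass block 12.5 mm thick (its x), 52.5 mm long (its y), 45 mm high, with a white round stopper 11 mm in diameter and 11 mm high on top, 15 mm off centre towards its +y end. Origin at the centre of its underside. It stands upright on the tray, turned any way. Grip it across the 12.5 mm thickness, by its two long frosted faces.
- sample_cell_stopper (a point): Top centre of the sample cell's stopper: 15 mm towards +y and 56 mm above the cell's origin.
- clear_ends: The sample cell's two clear windows: the end faces at its two ends (+y and -y), each 12.5 mm wide, 45 mm high and 3 mm thick, part of the cell. Fingers must not touch them. Same origin and axes as the cell.
- blank_cell: Blank cell, same as the sample cell, already seated in the front place of the shuttle, stopper towards the lamp. Loose: it stays in its place. Origin at the centre of its underside.
- photometer: Spectrophotometer, fixed, off-white, 0.30 m deep, 0.41 m wide. Origin on the bench straight below the light beam; x points into it, away from the robot (front face at x = -92 mm), y to its lamp housing (left, 182 mm high, beyond y = 125 mm), z up. Deck 112 mm high; the shuttle runs along x in an opening of the deck, x = -80 to 70 mm, y = -37 to 37 mm.
- beam_mark (a point): The beam line at deck height: two short dark lines engraved across the deck at either side of the opening, at x = 0 of the instrument. Axes as the instrument.
- sample_place (a point): Empty rear place of the shuttle: centre of the floor of a rectangular pocket 21 mm deep, 16.5 mm by 56.5 mm (the long way along y), with a lead-in at the mouth, 3 mm wide and 5 mm deep. Its floor is 89 mm and the shuttle's top 110 mm above the bench, so a seated cell stands 24 mm proud, stopper another 11 mm. Axes as the instrument. Moves with the shuttle.
- blank_place (a point): Floor centre of the front place, holding the blank cell, 45 mm in front (-x) of the sample place. At rest it is at the beam line. Moves with the shuttle.
- shuttle (a joint): How far the shuttle is pulled out, in m, along the instrument's -x (towards the robot): 0 at rest, 0.045 at the sample mark (sample cell on the beam line; a dark ring on the rod comes out at the front bush), 0.058 at the end stop. A spring draws it back: 2.4 N at rest, rising to 7.8 N at the mark; let go, it returns to 0.
- pull_knob (a point): The shuttle's black pull knob on an 8 mm rod out of the instrument's front face, axis along the instrument's x: grip 18 mm in diameter, 25 mm long, then a flange 26 mm in diameter, 5 mm thick, on its outer end (-x). Origin at the middle of the grip, 85 mm above the bench, at rest 45 mm out from the front face. Axes as the instrument. Can be pinched from above across y.
- tray: Grey plastic bench tray, fixed, 180 by 210 mm, floor 3 mm above the bench, rim 10 mm high. Origin at the centre of its underside.
- short_cell: Bystander on the tray: a short glass cell 12.5 by 22.5 mm, 45 mm high, with a central stopper.
- vial_a: Bystander on the tray: glass vial 23 mm in diameter, 55 mm high, black cap.
- vial_b: Bystander on the tray: a vial like vial_a.
- blue_cap_bottle: Bystander: glass bottle 70 mm in diameter, 140 mm high, on the bench to the right of the tray.
- orange_cap_bottle: Bystander: glass bottle 66 mm in diameter, 125 mm high, on the bench to the left, in front of the instrument.
- amber_bottle: Bystander: brown bottle 52 mm in diameter, 100 mm high, on the bench to the right of the tray.
- marker: Bystander: black marker pen 125 mm long, 14 mm thick, lying on the bench to the left.
Mind the look-alikes: they are no part of the job. What is shaped like the blank_cell but black or red is not meant.

How it is judged:
By the outcome, as a careful person would: the job done as asked, in the order asked, and still so for the second after the job is handed in, while the arm keeps its last pose, push and grip.
It also fails if it takes over 61 s, if anything falls off the work surface, if the arm or the gripper's body presses on something with over 40 N, if the wrist force passes 120 N, or if a joint passes its speed limit or range.

### The arm

A 6-joint arm with a two-finger parallel gripper is mounted at the origin on the work surface. World frame = base frame: x ahead of the robot, y to its left, z up, the work surface at z = 0. Lengths are in m, angles in degrees, forces in N, time in s.
With the tool pointing down it reaches from about 0.35 to 0.875 m from the base axis. Payload 4.2 kg.
Tool frame: the origin (TCP) lies at the very end of the fingers, on their centre line; the grasp point (between the pads) lies behind it (robot.grip_point_offset is the z of the grasp point in the tool frame, in m); z points along the fingers, y is the line along which they close (so a half turn about z gives the same grasp; the last joint's range is limited). The gripper opens to 87 mm and grips with 3 to 60 N. Pads are 19 mm wide; open, the fingers measure 117 mm over their backs; the gripper's body (75 mm by 190 mm) begins 51 mm behind the grasp point.
Start: joints at [-50.501, 22.042, 0.453, 0, -68.411, -14.817], TCP at [0.261, -0.568, 0.223] pointing down, gripper open.
Joint ranges: [-179.83, 179.83], [-69.29, 118.12], [-61.27, 80.66], [-181.25, 117.63], [-171.15, -9.14], [-177.46, 177.46]. Speed limits (degrees/s): [159.86, 159.86, 180, 180, 180, 180].

### API

Orientations are given as a 3x3 rotation matrix whose columns are the frame's x, y, z axes.
In Python, from rig import robot gives the robot as it stands.
- The arm moves only by the tool send_rows, never from a script. Its arguments are lists of equal length, an entry for each row: "dp": the shift along the tool's x, y, z each as a share of 600 mm, from -1 to 1, a list of three; "rotation": the turn, a rotation vector about the tool's x, y, z each as a share of pi/2 rad, from -1 to 1, a list of three; "jaw": the finger opening in mm, from 0 to 87. A call has exactly 8 rows; each row is the pose to reach, as a shift and turn from the pose commanded when the call began, along the tool's axes at that moment; what a row does not reach only later rows make up. A row lasts 1/8 s, in which the tool goes at most 62.5 mm and 10.7 degrees, less where a joint would pass 70% of its speed; a pose out of reach is approached as far as the arm can. A call with a number of a shift or a turn outside -1 to 1 is refused whole. A call with a gripper value outside its range is refused whole. The fingers move at their own pace and stop on an object; "newtons" is the grip in N (left out, the last holds). Time passes only in rows, so rows that repeat a pose let the fingers close, or fill a call up. It gives the time, the measured TCP pose, the force, the opening and the grip force at its end, in the units of the state.
- robot.get_obs(): the state, without advancing time (a new reading comes with each control period).
- robot.grab_frame(name): name is "scene" or "top" or "wrist"; returns a dict with "frame" (420x560x3 uint8, red, green, blue), "intrinsics" (3x3 intrinsics, pixels), "T" (4x4, takes a point from camera to world coordinates). Camera axes: x right, y down, z forward; pixel columns grow to the right and rows downward; lengths in m; the calibration is good to about 2 mm. The wrist camera is an equidistant fisheye: a pixel r from the principal point sees the ray r / f radians off the axis. A picture is of the moment at which its call begins. There is no depth.
- robot.job_done(): hands the job in; it is judged then, once.
Trained networks look in the newest picture that a camera, given by its name, has taken for a name from the list of things; names that differ only in an ending like _2 or _b are one class to them, and where a whole thing is asked for, a point or a joint stands for the part that bears it (a point fixed in the world has none). Each returns a list of dicts, best first, with "score" (0 to 1); they miss things now and then, are a little off and sometimes report something else, mostly with a low value. They report only what shows in the picture. A call takes as long as a camera call. They do not tell look-alikes from the thing itself.
- robot.boxes_of(camera, thing): "at" ([column, row] as shares, 0 to 1, of the picture: columns of its width, rows of its height, amid what is visible of it).
- robot.cut_out(camera, thing): "mask" (420x560 bool, what is visible of it) and "at" ([column, row] as shares, 0 to 1, of the picture: columns of its width, rows of its height, amid what is visible of it).
The state is a dict: "clock": time; "joint_pos": joint angles; "joint_vel": joint speeds; "tau": joint torques, N m; "tcp_pos": TCP position; "orientation": TCP orientation; "force": force on the tool from outside, world axes, zero at the start; "wrist_torque": the same for the moment, N m; "gripper_width": finger opening in m; "finger_force": force on a finger pad.
Only numpy, scipy, OpenCV 4.12 (cv2) and the standard library are available. Lean on these libraries where they do the work, as an engineer would, in place of code of your own. Each camera call takes 0.05 s, during which the arm holds its last target. There are 200 camera calls.

## Working session

There is one attempt and no reset: what is moved stays moved. The work goes in short steps, Python scripts to look and compute and a tool call to move; the robot and the scene stay as the last step left them, time stands still between calls to the robot, and variables do not carry over. Pictures are saved under pics/ and viewed, at most 10 in all, crops included, and the job is handed in when it is done.

Besides the shell and the picture viewer there is one more tool, called in YAML: its name, and indented under it one key for each argument. send_rows: Moves the arm, as the interface text tells. Shift numbers are shares of 600 mm and turn numbers shares of pi/2 rad, none past 1 either way. Its arguments: {"type":"object","properties":{"dp":{"type":"array","items":{"type":"array","items":{"type":"number"}}},"rotation":{"type":"array","items":{"type":"array","items":{"type":"number"}}},"jaw":{"type":"array","items":{"type":"number"}},"newtons":{"type":"number"}},"required":["dp","rotation","jaw"]}

```bash
mkdir -p pics; ls; python3 - <<'E'
from rig import robot
import cv2,numpy as np
o=robot.get_obs();print(o['clock'],o['tcp_pos'],o['orientation'],o['gripper_width'],robot.grip_point_offset)
for c in ["scene","top"]:
    f=robot.grab_frame(c);cv2.imwrite(f"pics/{c}0.png",f["frame"][:,:,::-1]);print(c,f["intrinsics"],f["T"])
    for t in ["sample_cell","blank_cell","sample_cell_stopper","pull_knob","photometer","tray","short_cell","beam_mark","sample_place"]:
        try:
            print(t,[(np.round(np.array(d["at"])*[560,420],1).tolist(),round(d["score"],2)) for d in robot.boxes_of(c,t)][:4])
        except Exception as e: print(t,e)
E
```

```text
pics
0.0 [ 0.26076206 -0.56733096  0.2214562 ] [[-9.08703047e-01 -4.17441917e-01 -1.00867428e-03]
 [-4.17443124e-01  9.08700942e-01  1.95860754e-03]
 [ 9.89783864e-05  2.20085679e-03 -9.99997573e-01]] 0.08701649648429889 -0.0187
scene [[539.8986991    0.         273.06005744]
 [  0.         539.8986991  204.07902818]
 [  0.           0.           1.        ]] [[ 0.80676184  0.32653542 -0.49245299  1.35116882]
 [ 0.59087202 -0.44250024  0.67458417 -1.18668148]
 [ 0.00236506 -0.83520546 -0.54993295  0.97300179]
 [ 0.          0.          0.          1.        ]]
sample_cell [([191.0, 241.9], 0.67)]
blank_cell [([323.9, 180.7], 0.73), ([261.6, 203.6], 0.62), ([284.9, 227.6], 0.54), ([298.8, 171.5], 0.47)]
sample_cell_stopper [([147.3, 283.9], 0.62), ([189.4, 247.5], 0.46)]
pull_knob [([331.8, 185.5], 0.7)]
photometer [([366.9, 191.5], 0.64), ([176.6, 292.1], 0.49)]
tray [([214.7, 249.7], 0.92)]
short_cell [([364.5, 188.9], 0.73), ([211.3, 257.8], 0.44)]
beam_mark [([368.6, 185.9], 0.86)]
sample_place [([334.2, 186.7], 0.73), ([310.4, 145.3], 0.72)]
top [[463.65008901   0.         276.33856892]
 [  0.         463.65008901 214.63628278]
 [  0.           0.           1.        ]] [[-3.28599610e-03 -9.97612923e-01  6.89757849e-02  4.10360284e-01]
 [-9.99994048e-01  3.20560549e-03 -1.27614465e-03 -7.38618719e-02]
 [ 1.05198924e-03 -6.89795678e-02 -9.97617518e-01  1.64047629e+00]
 [ 0.00000000e+00  0.00000000e+00  0.00000000e+00  1.00000000e+00]]
sample_cell [([352.0, 241.4], 0.56)]
blank_cell [([263.6, 230.2], 0.53)]
sample_cell_stopper [([352.1, 242.0], 0.59)]
pull_knob [([234.5, 170.7], 0.89), ([321.3, 209.8], 0.37)]
photometer [([194.2, 157.3], 0.64)]
tray [([333.6, 223.3], 0.65)]
short_cell []
beam_mark [([198.9, 159.6], 0.7)]
sample_place [([234.4, 171.2], 0.92)]
```

```bash
python3 - <<'E'
import cv2
a=cv2.imread("pics/top0.png");cv2.imwrite("pics/topc.png",cv2.resize(a[70:280,130:410],(800,600),interpolation=cv2.INTER_CUBIC))
a=cv2.imread("pics/scene0.png");cv2.imwrite("pics/scenec.png",cv2.resize(a[90:330,120:440],(800,600),interpolation=cv2.INTER_CUBIC))
E
```

```text
(no output)
```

View pics/topc.png

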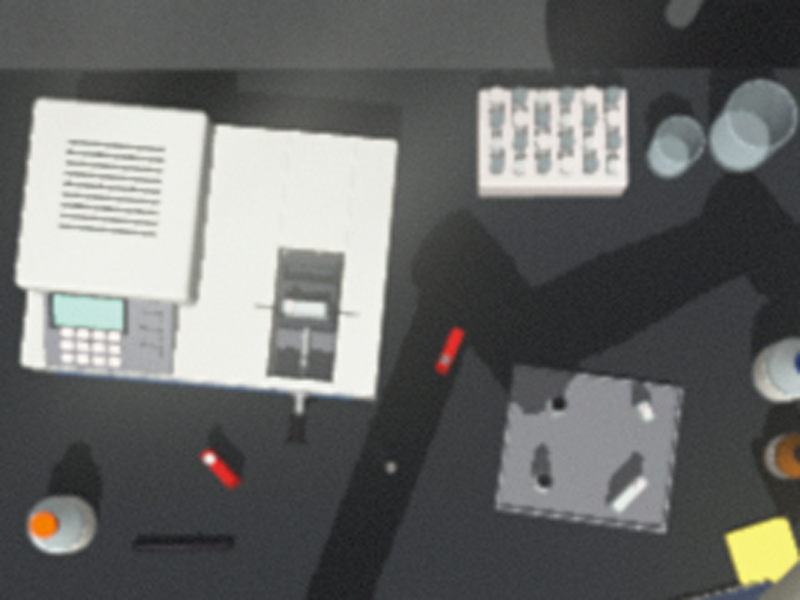

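View pics/scenec.png

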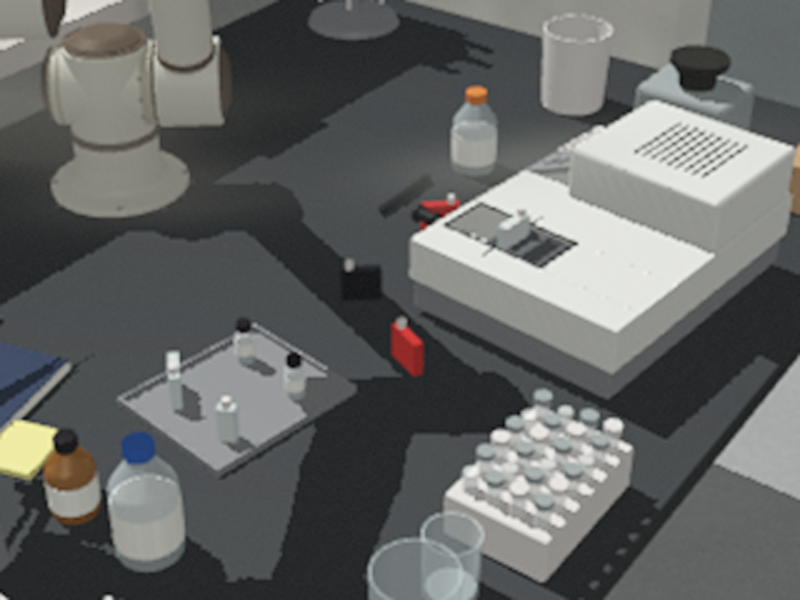

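The top crop shows the sample cell on the tray at crop (630,493), the opening with its beam marks at about (262,306) and (350,314), and the knob at (297,425). The red and black look-alikes stand on the bench. The scene crop agrees.

```bash
cat > h.py <<'E'
import numpy as np,cv2
from scipy.spatial.transform import Rotation as R
from rig import robot
def ray(f,px,fish=False):
    K,T=f["intrinsics"],f["T"]; p=np.array(px,float)
    d=np.array([(p[0]-K[0,2])/K[0,0],(p[1]-K[1,2])/K[1,1],1.])
    if fish:
        r=np.hypot(d[0],d[1]); d=np.array([d[0]/r*np.sin(r),d[1]/r*np.sin(r),np.cos(r)]) if r>1e-9 else np.array([0,0,1.])
    return T[:3,3],T[:3,:3]@d
def onz(f,px,z,fish=False):
    o,d=ray(f,px,fish); return o+d*(z-o[2])/d[2]
def proj(f,P,fish=False):
    K,T=f["intrinsics"],f["T"]; c=T[:3,:3].T@(np.asarray(P,float)-T[:3,3])
    if fish:
        r=np.hypot(c[0],c[1]); th=np.arctan2(r,c[2]); u=c[:2]/max(r,1e-12)*th
    else: u=c[:2]/c[2]
    return np.array([K[0,0]*u[0]+K[0,2],K[1,1]*u[1]+K[1,2]])
def cmd(pos,Rt,o=None):
    "dp & rotation numbers from the measured pose to target"
    o=o or robot.get_obs(); R0=np.array(o["orientation"])
    dp=R0.T@(np.array(pos)-o["tcp_pos"])/0.6
    rv=R.from_matrix(R0.T@Rt).as_rotvec()/(np.pi/2)
    return np.round(dp,4).tolist(),np.round(rv,4).tolist()
def down(yaw):
    "tool down, tool y (closing) along world angle yaw (deg)"
    a=np.radians(yaw); y=np.array([np.cos(a),np.sin(a),0]); z=np.array([0,0,-1.]); return np.c_[np.cross(y,z),y,z]
E
python3 - <<'E'
from h import *
f=robot.grab_frame("top")
c=lambda x,y:(130+x/800*280,70+y/600*210)
for n,p,z in [("cell mid top",(630,493),.03),("bmL",(262,306),.112),("bmR",(350,314),.112),("op1",(281,249),.112),("op2",(344,252),.112),("op3",(332,380),.112),("op4",(268,376),.112),("knob",(297,428),.085),("blackstop",(390,467),.05),("red",(450,350),.04),("red2",(220,470),.04),("frontR",(374,397),.112),("frontL",(25,367),.112),
 ("short",(645,410),.04),("v1",(558,403),.058),("v2",(544,481),.058)]:
    print(n,onz(f,c(*p),z).round(4))
for z in (.003,.03,.048):print(onz(f,(350.5,242.6),z).round(4))
w=robot.grab_frame("wrist");print(w["intrinsics"],w["T"],robot.get_obs()["tcp_pos"])
m=robot.cut_out("top","sample_cell")
for d in m[:2]:
    ys,xs=np.nonzero(d["mask"]);print(d["score"],cv2.minAreaRect(np.c_[xs,ys].astype(np.float32)))
for y in(0,):
  print(cmd((.41-.065,-.26,.25),down(-45)))
  print(cmd((.41-.065,-.26,.25),down(135)))
E
```

```text
cell mid top [ 0.4238 -0.3328  0.03  ]
bmL [0.6416 0.1053 0.112 ]
bmR [0.6319 0.003  0.112 ]
op1 [0.7086 0.0835 0.112 ]
op2 [0.7048 0.01   0.112 ]
op3 [0.555  0.0238 0.112 ]
op4 [0.5599 0.098  0.112 ]
knob [0.501  0.0666 0.085 ]
blackstop [ 0.4558 -0.0419  0.05  ]
red [ 0.5979 -0.1149  0.04  ]
red2 [0.4531 0.1635 0.04  ]
frontR [ 0.5351 -0.0248  0.112 ]
frontL [0.5712 0.3796 0.112 ]
short [ 0.5241 -0.3508  0.04  ]
v1 [ 0.5315 -0.2435  0.058 ]
v2 [ 0.4382 -0.2258  0.058 ]
[ 0.4239 -0.3371  0.003 ]
[ 0.4237 -0.3328  0.03  ]
[ 0.4235 -0.3299  0.048 ]
[[325.1922621    0.         281.1614998 ]
 [  0.         325.1922621  207.76228331]
 [  0.           0.           1.        ]] [[-4.18499316e-01  8.80448006e-01  2.22866846e-01  2.01115244e-01]
 [ 9.08216934e-01  4.05856844e-01  1.02089287e-01 -5.94064713e-01]
 [-5.67725335e-04  2.45135741e-01 -9.69488600e-01  3.84199778e-01]
 [ 0.00000000e+00  0.00000000e+00  0.00000000e+00  1.00000000e+00]] [ 0.2610227  -0.56785713  0.22254068]
([-0.3415, 0.4078, -0.0458], [0.0, -0.0, 1.7743])
([-0.3415, 0.4078, -0.0458], [0.0, 0.0, -0.2257])
```

send_rows:
  dp:
    - [-0.41, 0.243, 0.03]
    - [-0.41, 0.243, 0.03]
    - [-0.41, 0.243, 0.03]
    - [-0.41, 0.243, 0.03]
    - [-0.41, 0.243, 0.03]
    - [-0.41, 0.243, 0.03]
    - [-0.41, 0.243, 0.03]
    - [-0.41, 0.243, 0.03]
  rotation:
    - [0, 0, 0]
    - [0, 0, 0]
    - [0, 0, 0]
    - [0, 0, 0]
    - [0, 0, 0]
    - [0, 0, 0]
    - [0, 0, 0]
    - [0, 0, 0]
  jaw: [40, 40, 40, 40, 40, 40, 40, 40]

```text
clock: 2.15
tcp_pos: [0.4231, -0.3335, 0.2046]
orientation: [[-0.909, -0.416, -0.0], [-0.416, 0.909, -0.0], [0.0, -0.0, -1.0]]
force: [0.2, 0.6, 0.4]
gripper_width: 0.0402
finger_force: 0.0
```

```bash
python3 - <<'E'
from h import *
o=robot.get_obs();print(o['clock'],o['tcp_pos'],o['joint_pos'],o['gripper_width'],o['force'])
f=robot.grab_frame("wrist");a=f["frame"][:,:,::-1]
print(f["T"][:3,3], proj(f,(.424,-.333,.025),True),proj(f,o['tcp_pos'],True))
for t in["sample_cell","sample_cell_stopper"]:
  for d in robot.boxes_of("wrist",t)[:3]:
    p=np.array(d["at"])*[560,420];print(t,d["score"],p,onz(f,p,.059 if 'st' in t else .03,True))
cv2.imwrite("pics/w1.png",cv2.resize(a,(800,600),interpolation=cv2.INTER_CUBIC))
E
```

```text
2.15 [ 0.42306819 -0.33352937  0.20459758] [-2.09920899e+01  1.44792980e+01 -1.32890184e+01  7.06623471e-03
 -6.22324054e+01 -4.44207304e+01] 0.0401591579890897 [0.17077488 0.58076938 0.4458812 ]
[ 0.36314321 -0.35961446  0.36624101] [280.25154252 189.75007689] [278.95416995 252.16846407]
sample_cell 0.73 [287.896 193.116] [ 0.42303148 -0.32455147  0.03      ]
sample_cell_stopper 0.79 [284.984 191.982] [ 0.41802612 -0.33059528  0.059     ]
```

View pics/w1.png

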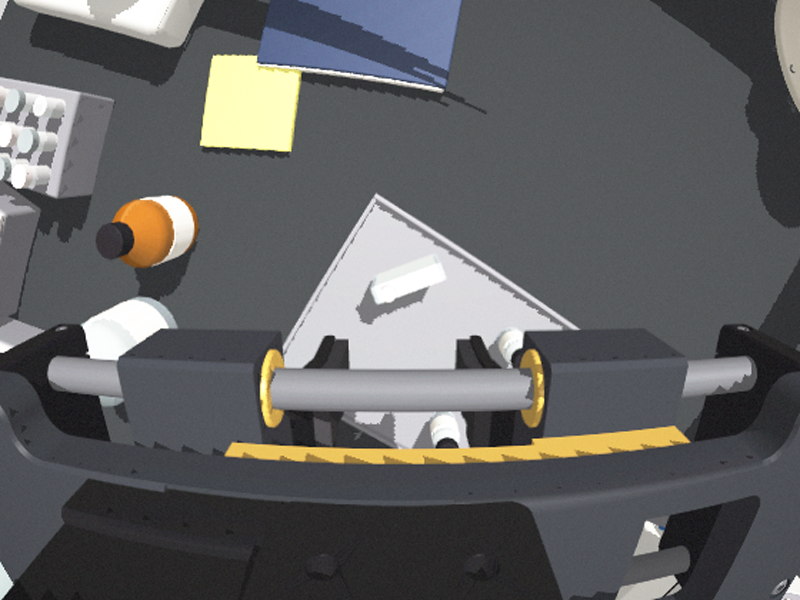

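The wrist view shows the sample cell standing on the tray at about (407,280) in the enlarged image. I'll zoom in to find the stopper end.

```bash
python3 - <<'E'
from h import *
f=robot.grab_frame("wrist");a=f["frame"][:,:,::-1]
cv2.imwrite("pics/w1c.png",cv2.resize(a[160:235,240:340],(800,600),interpolation=cv2.INTER_CUBIC))
E
```

```text
(no output)
```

View pics/w1c.png

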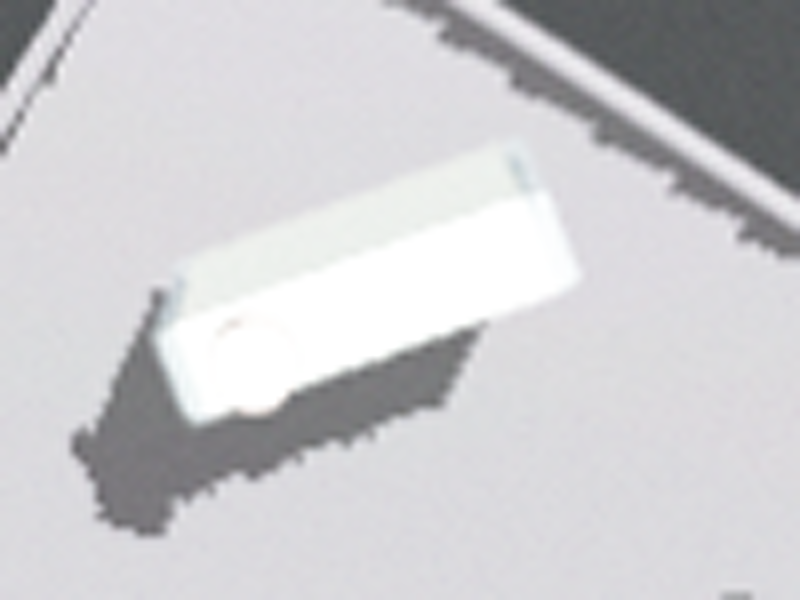

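The stopper is at the lower-left end of the block, at crop (252,365). The top-face corners are about (155,338), (193,425), (580,275) and (540,195).

```bash
python3 - <<'E'
from h import *
f=robot.grab_frame("wrist")
c=lambda x,y:(239.5+(x+.5)/8,159.5+(y+.5)/8)
q=np.array([onz(f,c(*p),.048,True) for p in[(155,338),(193,425),(580,275),(540,195)]])
s=onz(f,c(252,365),.059,True)
print(q.round(4),s.round(4),[np.linalg.norm(q[i]-q[i-1]).round(4) for i in range(4)])
ctr=q.mean(0);d=(q[0]+q[1]-q[2]-q[3])/2;yaw=np.degrees(np.arctan2(d[1],d[0]))
print("ctr",ctr,"stopperdir",yaw,"stopper along",(s-ctr)@d/np.linalg.norm(d))
b=[onz(f,c(*p),.003,True) for p in[(178,265),(520,140)]];print("bottom",b)
o=robot.get_obs();P=o['tcp_pos'].copy()
for y in(yaw+90,yaw-90): print(y,cmd((ctr[0],ctr[1],.12),down(y)))
E
```

```text
[[ 0.4402 -0.3489  0.048 ]
 [ 0.4485 -0.34    0.048 ]
 [ 0.4105 -0.3039  0.048 ]
 [ 0.4035 -0.3128  0.048 ]] [ 0.4357 -0.3372  0.059 ] [np.float64(0.0515), np.float64(0.0122), np.float64(0.0524), np.float64(0.0114)]
ctr [ 0.42566331 -0.32639886  0.048     ] stopperdir -44.052950664989275 stopper along 0.014685276134455055
bottom [array([ 0.43987213, -0.34876792,  0.003     ]), array([ 0.40321627, -0.31220558,  0.003     ])]
45.947049335010725 ([-0.0084, 0.0086, 0.1409], [0.0, -0.0, 0.763])
-134.05295066498928 ([-0.0084, 0.0086, 0.1409], [0.0, 0.0, -1.237])
```

send_rows:
  dp:
    - [-0.0084, 0.0086, 0.14]
    - [-0.0084, 0.0086, 0.14]
    - [-0.0084, 0.0086, 0.14]
    - [-0.0084, 0.0086, 0.14]
    - [-0.0084, 0.0086, 0.14]
    - [-0.0084, 0.0086, 0.14]
    - [-0.0084, 0.0086, 0.14]
    - [-0.0084, 0.0086, 0.14]
  rotation:
    - [0, 0, 0.763]
    - [0, 0, 0.763]
    - [0, 0, 0.763]
    - [0, 0, 0.763]
    - [0, 0, 0.763]
    - [0, 0, 0.763]
    - [0, 0, 0.763]
    - [0, 0, 0.763]
  jaw: [40, 40, 40, 40, 40, 40, 40, 40]

```text
clock: 3.4
tcp_pos: [0.426, -0.3261, 0.1206]
orientation: [[-0.72, 0.694, 0.0], [0.694, 0.72, -0.0], [-0.0, 0.0, -1.0]]
force: [-0.2, -0.5, -0.3]
gripper_width: 0.0399
finger_force: 0.0
```

```bash
python3 - <<'E'
from h import *
o=robot.get_obs();print(o['clock'],o['tcp_pos'],o['joint_pos'],o['orientation'])
f=robot.grab_frame("wrist");a=f["frame"][:,:,::-1].copy()
yaw=np.radians(-44.05);d=np.array([np.cos(yaw),np.sin(yaw),0]);n=np.array([-d[1],d[0],0]);c=np.array([.4258,-.3264,.048])
for s,t in((1,1),(1,-1),(-1,1),(-1,-1)): print(proj(f,c+s*d*.02625+t*n*.00625,True).round(1))
p=proj(f,c,True).astype(int);x0,y0=max(p[0]-60,0),max(p[1]-45,0);print(x0,y0)
b=a[y0:y0+90,x0:x0+120]
b=cv2.resize(b,(800,600),interpolation=cv2.INTER_CUBIC)
for s,t in((1,1),(1,-1),(-1,1),(-1,-1)):
  u=(proj(f,c+s*d*.02625+t*n*.00625,True)-[x0,y0]+.5)*800/120-.5;cv2.circle(b,tuple(u.astype(int)),4,(0,0,255),1)
cv2.imwrite("pics/w2.png",b)
print(cmd((.4258,-.3264,.028),down(45.95)))
E
```

```text
3.4 [ 0.42601236 -0.32610495  0.12056374] [-2.01037364e+01  1.91870683e+01 -2.01020126e+01  1.59780165e-03
 -5.07054188e+01 -1.13854500e+02] [[-7.19858211e-01  6.94121134e-01  8.27313481e-05]
 [ 6.94121133e-01  7.19858215e-01 -5.32634127e-05]
 [-9.65261010e-05  1.90834720e-05 -9.99999995e-01]]
[286.6 250.7]
[270.4 250.6]
[287.1 183.6]
[270.  183.5]
218 173
([-0.0001, -0.0006, 0.1543], [-0.0, 0.0, 0.0013])
```

View pics/w2.png

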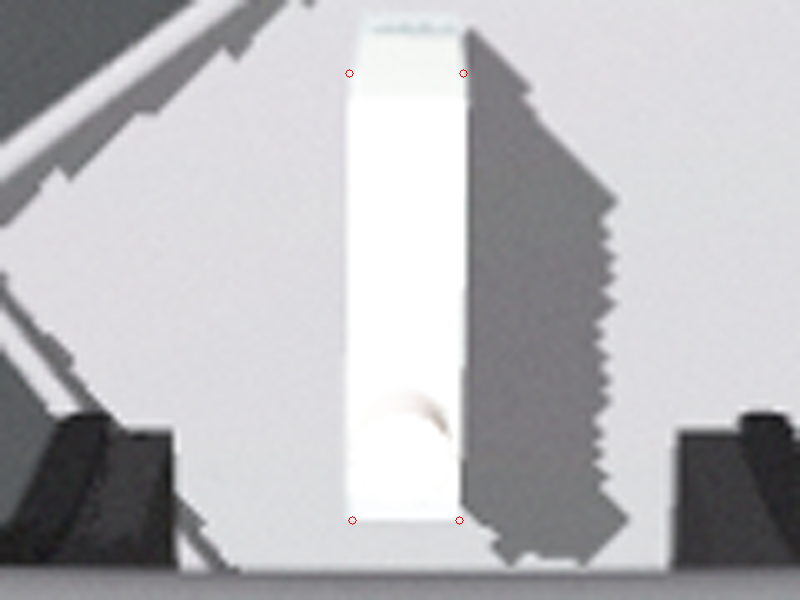

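The predicted corners match the top face, and the fingers straddle the cell evenly with the stopper nearest the camera bottom. I'll descend and grip.

send_rows:
  dp:
    - [0, -0.0006, 0.07]
    - [0, -0.0006, 0.13]
    - [0, -0.0006, 0.154]
    - [0, -0.0006, 0.154]
    - [0, -0.0006, 0.154]
    - [0, -0.0006, 0.154]
    - [0, -0.0006, 0.154]
    - [0, -0.0006, 0.154]
  rotation:
    - [0, 0, 0]
    - [0, 0, 0]
    - [0, 0, 0]
    - [0, 0, 0]
    - [0, 0, 0]
    - [0, 0, 0]
    - [0, 0, 0]
    - [0, 0, 0]
  jaw: [40, 40, 40, 40, 12, 5, 5, 5]
  newtons: 20

```text
clock: 4.45
tcp_pos: [0.4261, -0.3262, 0.0288]
orientation: [[-0.72, 0.694, 0.001], [0.694, 0.72, -0.0], [-0.001, 0.0, -1.0]]
force: [0.6, 0.6, 3.0]
gripper_width: 0.0128
finger_force: 20.0
```

send_rows:
  dp:
    - [0, 0, -0.03]
    - [0, 0, -0.1]
    - [0, 0, -0.2]
    - [0, 0, -0.3]
    - [0.03, 0.2, -0.34]
    - [0.04, 0.3, -0.34]
    - [0.053, 0.4, -0.34]
    - [0.053, 0.473, -0.34]
  rotation:
    - [0, 0, 0]
    - [0, 0, 0]
    - [0, 0, -0.1]
    - [0, 0, -0.2]
    - [0, 0, -0.3]
    - [0, 0, -0.4]
    - [0, 0, -0.5]
    - [0, 0, -0.6]
  jaw: [5, 5, 5, 5, 5, 5, 5, 5]

```text
clock: 5.45
tcp_pos: [0.5768, -0.1267, 0.2317]
orientation: [[-0.984, -0.179, 0.001], [-0.179, 0.984, 0.0], [-0.001, 0.0, -1.0]]
force: [0.4, -0.9, 0.0]
gripper_width: 0.0121
finger_force: 20.0
```

```bash
python3 - <<'E'
from h import *
o=robot.get_obs();print(o['clock'],o['tcp_pos'],o['joint_pos'],o['gripper_width'],o['finger_force'],o['force'])
print(cmd((.66,-.03,.21),down(174.7)))
E
```

```text
5.45 [ 0.57682608 -0.12667452  0.23165039] [ 3.31055494e+00  1.83192402e+01 -3.78858959e+00 -5.32072133e-03
 -6.78526573e+01 -8.29915429e+01] 0.012143312244267717 19.998765885829926 [ 0.43250562 -0.94594368  0.02142607]
([-0.1652, 0.1337, 0.0362], [-0.0003, 0.0004, -0.8265])
```

send_rows:
  dp:
    - [-0.05, 0.04, 0.01]
    - [-0.1, 0.08, 0.02]
    - [-0.165, 0.134, 0.036]
    - [-0.165, 0.134, 0.036]
    - [-0.165, 0.134, 0.036]
    - [-0.165, 0.134, 0.036]
    - [-0.165, 0.134, 0.036]
    - [-0.165, 0.134, 0.036]
  rotation:
    - [0, 0, -0.1]
    - [0, 0, -0.2]
    - [0, 0, -0.3]
    - [0, 0, -0.4]
    - [0, 0, -0.5]
    - [0, 0, -0.6]
    - [0, 0, -0.71]
    - [0, 0, -0.8265]
  jaw: [5, 5, 5, 5, 5, 5, 5, 5]

```text
clock: 6.45
tcp_pos: [0.6593, -0.032, 0.2091]
orientation: [[-0.092, -0.996, -0.001], [-0.996, 0.092, 0.0], [0.0, 0.001, -1.0]]
force: [0.9, -0.4, -0.1]
gripper_width: 0.0127
finger_force: 20.0
```

```bash
python3 - <<'E'
from h import *
o=robot.get_obs();print(o['clock'],o['tcp_pos'],o['joint_pos'],o['gripper_width'],o['orientation'])
f=robot.grab_frame("wrist");a=f["frame"][:,:,::-1].copy()
print(f["T"][:3,3],proj(f,(.682,.05,.11),True))
cv2.imwrite("pics/w3.png",cv2.resize(a,(800,600),interpolation=cv2.INTER_CUBIC))
E
```

```text
6.45 [ 0.65929151 -0.03201648  0.20913048] [ 1.12226866e+01  2.59926926e+01  4.76476023e+00 -1.65598956e-02
 -6.88245356e+01 -1.64766718e+01] 0.01268097261602805 [[-9.16749676e-02 -9.95788530e-01 -9.50667899e-04]
 [-9.95788984e-01  9.16749272e-02  8.61347913e-05]
 [ 1.38037317e-06  9.54561025e-04 -9.99999544e-01]]
[ 0.65416072 -0.09689197  0.3707753 ] [264.9920044  295.80770564]
```

View pics/w3.png

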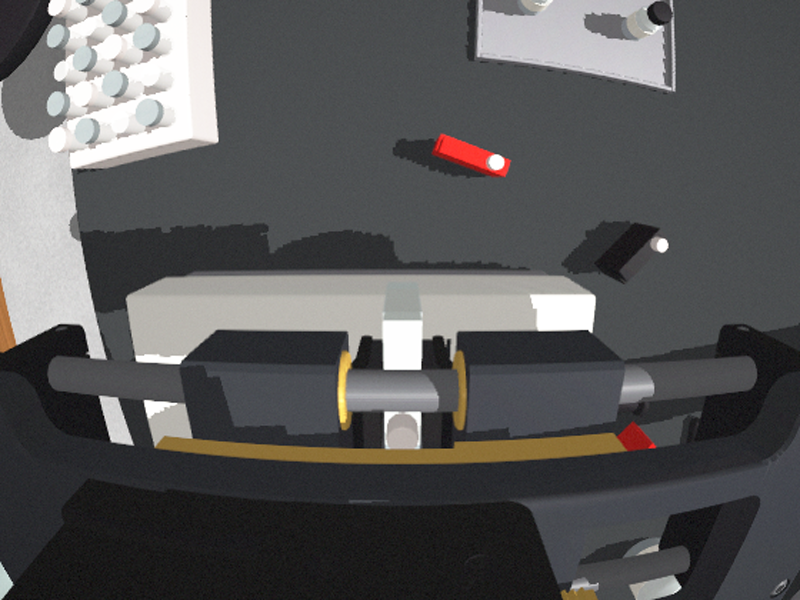

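The wrist camera looks to the robot's right, so the pocket is hidden behind the hand. The cell sits straight in the jaws with its stopper at (402,430), on the lamp side. I'll shift left to see the pocket.

send_rows:
  dp:
    - [-0.05, 0, -0.05]
    - [-0.14, 0.01, -0.06]
    - [-0.22, 0.02, -0.06]
    - [-0.286, 0.026, -0.06]
    - [-0.286, 0.026, -0.06]
    - [-0.286, 0.026, -0.06]
    - [-0.286, 0.026, -0.06]
    - [-0.286, 0.026, -0.06]
  rotation:
    - [0, 0, 0]
    - [0, 0, 0]
    - [0, 0, 0]
    - [0, 0, 0]
    - [0, 0, 0]
    - [0, 0, 0]
    - [0, 0, 0]
    - [0, 0, 0]
  jaw: [5, 5, 5, 5, 5, 5, 5, 5]

```text
clock: 7.5
tcp_pos: [0.661, 0.1391, 0.2456]
orientation: [[-0.099, -0.995, 0.0], [-0.995, 0.099, 0.0], [-0.0, -0.0, -1.0]]
force: [0.5, 0.1, -0.9]
gripper_width: 0.0121
finger_force: 20.0
```

```bash
python3 - <<'E'
from h import *
o=robot.get_obs();print(o['clock'],o['tcp_pos'],o['joint_pos'],o['gripper_width'])
f=robot.grab_frame("wrist");a=f["frame"][:,:,::-1].copy()
np.savez("w4.npz",frame=f["frame"],intrinsics=f["intrinsics"],T=f["T"])
p=proj(f,(.65,.05,.11),True).astype(int);x0,y0=max(p[0]-80,0),max(p[1]-60,0);print(p,x0,y0)
cv2.imwrite("pics/w4.png",cv2.resize(a[y0:y0+120,x0:x0+160],(800,600),interpolation=cv2.INTER_CUBIC))
E
```

```text
7.5 [0.66095018 0.13913609 0.2456491 ] [ 2.55737087e+01  2.63102019e+01  1.05065071e+01  1.66720190e-03
 -7.41925663e+01 -3.12798633e+01] 0.012107158822249896
[284 100] 204 40
```

View pics/w4.png

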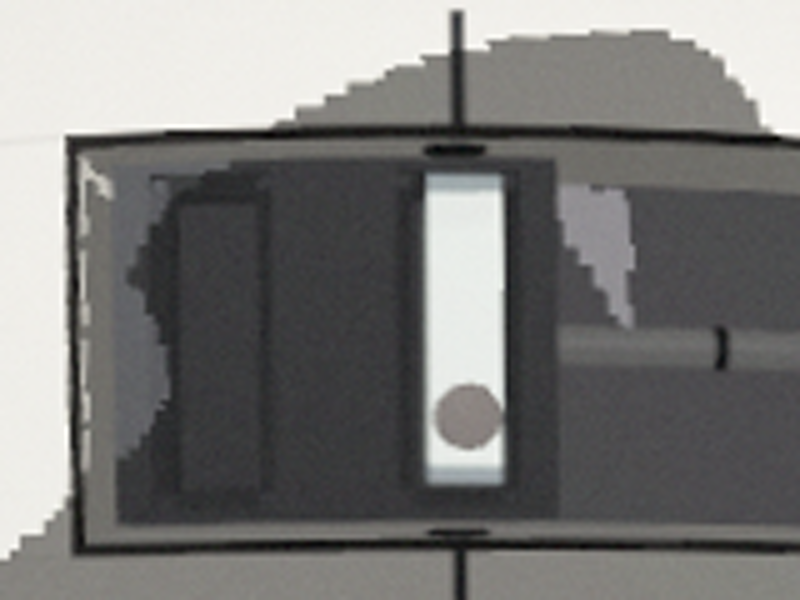

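The opening, the beam marks (457,127)/(460,550), the blank cell with its stopper towards the lamp, and the empty rear pocket, floor about (178,203)–(268,490), are all clear. I'll fit the instrument pose to them.

```bash
python3 - <<'E'
from h import *
from scipy.optimize import least_squares
f=dict(np.load("w4.npz"))
c=lambda x,y:np.array((203.5+(x+.5)/5,39.5+(y+.5)/5))
ob=[((70,-37,112),(70,138)),((70,37,112),(78,550)),((0,-37,112),(457,130)),((0,37,112),(460,547)),
((53.25,-28.25,89),(178,203)),((36.75,-28.25,89),(267,203)),((53.25,28.25,89),(180,490)),((36.75,28.25,89),(264,490)),
((6.25,-26.25,134),(424,178)),((-6.25,-26.25,134),(503,178)),((6.25,26.25,134),(424,482)),((-6.25,26.25,134),(505,482))]
def W(p,P):
    a=p[2];return np.array([p[0]+np.cos(a)*P[0]-np.sin(a)*P[1],p[1]+np.sin(a)*P[0]+np.cos(a)*P[1],P[2]])
def res(p,z=0): return np.array([proj(f,W(p,np.array(P)/1000),True)-c(*u) for P,u in ob]).ravel()
s=least_squares(res,[.637,.054,-.09],loss="soft_l1",f_scale=.7);p=s.x
print(p,np.degrees(p[2]));print(res(p).reshape(-1,2).round(2))
np.save("inst.npy",p)
place=W(p,(.045,0,.089));print("place",place,"knob",W(p,(-.137,0,.085)))
# held cell: where its top face projects if centred in the jaws
o=robot.get_obs();print(cmd((place[0],place[1],.17),down(np.degrees(p[2])+180)))
E
```

```text
[ 0.64049952  0.05709738 -0.09501821] -5.444142236803676
[[ 0.24  1.55]
 [-0.41 -1.07]
 [ 0.24  1.25]
 [-0.21 -1.44]
 [ 0.05  0.44]
 [-0.81 -0.07]
 [ 0.19  0.11]
 [ 0.19 -0.19]
 [ 0.5  -0.75]
 [-0.24 -0.62]
 [ 0.67  0.43]
 [-0.58  0.48]]
place [0.68529653 0.05282799 0.089     ] knob [0.5041175  0.07009529 0.085     ]
([0.1393, -0.0547, 0.1261], [-0.0, 0.0, -0.0028])
```

```bash
python3 - <<'E'
from h import *
f=robot.grab_frame("wrist");a=f["frame"][:,:,::-1].copy();o=robot.get_obs()
t=np.array(o["tcp_pos"]);Rt=np.array(o["orientation"])
# tool x is -(instrument y): stopper at tool x=-15
x0,y0=230,215;b=cv2.resize(a[y0:y0+105,x0:x0+140],(800,600),interpolation=cv2.INTER_CUBIC);k=800/140
for P in [(.02625,.00625,-.0192),(.02625,-.00625,-.0192),(-.02625,.00625,-.0192),(-.02625,-.00625,-.0192),(-.015,0,-.0302),(-.0095,0,-.0302),(-.0205,0,-.0302),(.02625,.00625,.0258),(.02625,-.00625,.0258)]:
    q=proj(f,t+Rt@np.array(P),True);u=(q-[x0,y0]+.5)*k-.5;print(P,q.round(1),u.round(0));cv2.circle(b,tuple(u.astype(int)),4,(0,0,255),1)
cv2.imwrite("pics/w5.png",b)
E
```

```text
(0.02625, 0.00625, -0.0192) [296.2 214.1] [381.  -3.]
(0.02625, -0.00625, -0.0192) [268.7 214.1] [224.  -3.]
(-0.02625, 0.00625, -0.0192) [294.5 312.8] [371. 561.]
(-0.02625, -0.00625, -0.0192) [270.  312.8] [231. 561.]
(-0.015, 0, -0.0302) [282.4 305.4] [302. 519.]
(-0.0095, 0, -0.0302) [282.4 295.3] [302. 461.]
(-0.0205, 0, -0.0302) [282.4 315.2] [302. 575.]
(0.02625, 0.00625, 0.0258) [292.7 193.9] [ 361. -118.]
(0.02625, -0.00625, 0.0258) [271.5 193.9] [ 240. -118.]
```

View pics/w5.png

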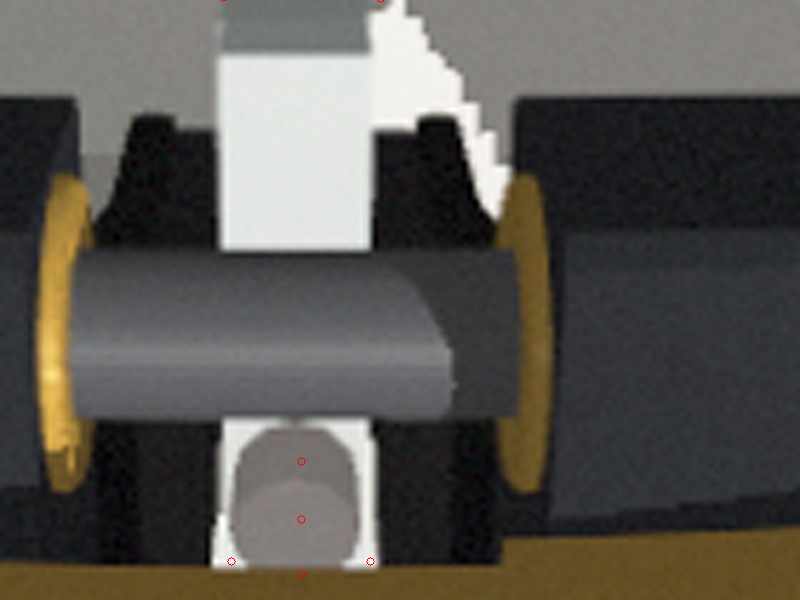

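The held cell lies centred across the jaws, possibly 1–2 mm towards the lamp along its length. I'll hover low above the pocket and compare the two in one picture.

send_rows:
  dp:
    - [0.07, -0.03, 0]
    - [0.141, -0.0547, 0]
    - [0.141, -0.0547, 0]
    - [0.141, -0.0547, 0.08]
    - [0.141, -0.0547, 0.14]
    - [0.141, -0.0547, 0.166]
    - [0.141, -0.0547, 0.166]
    - [0.141, -0.0547, 0.166]
  rotation:
    - [0, 0, -0.0028]
    - [0, 0, -0.0028]
    - [0, 0, -0.0028]
    - [0, 0, -0.0028]
    - [0, 0, -0.0028]
    - [0, 0, -0.0028]
    - [0, 0, -0.0028]
    - [0, 0, -0.0028]
  jaw: [5, 5, 5, 5, 5, 5, 5, 5]

```text
clock: 8.6
tcp_pos: [0.6865, 0.0532, 0.148]
orientation: [[-0.093, -0.996, 0.004], [-0.996, 0.093, 0.0], [-0.001, -0.004, -1.0]]
force: [-0.5, -1.1, -0.6]
gripper_width: 0.0124
finger_force: 20.0
```

```bash
python3 - <<'E'
from h import *
o=robot.get_obs();print(o['clock'],o['tcp_pos'],o['orientation'],o['gripper_width'],o['force'])
f=robot.grab_frame("wrist");a=f["frame"][:,:,::-1].copy()
np.savez("w6.npz",frame=f["frame"],intrinsics=f["intrinsics"],T=f["T"])
p=np.load("inst.npy");a0=p[2]
x0,y0=210,130;k=5;b=cv2.resize(a[y0:y0+120,x0:x0+160],(800,600),interpolation=cv2.INTER_CUBIC)
W=lambda P:np.array([p[0]+np.cos(a0)*P[0]-np.sin(a0)*P[1],p[1]+np.sin(a0)*P[0]+np.cos(a0)*P[1],P[2]])
for P in[(.045-.01125,-.03125,.11),(.045+.01125,-.03125,.11),(-.00625,-.02625,.134),(.00625,-.02625,.134),(0,-.037,.112)]:
    u=(proj(f,W(P),True)-[x0,y0]+.5)*k-.5;print(P,u.round(0));cv2.circle(b,tuple(u.astype(int)),4,(0,0,255),1)
t=np.array(o["tcp_pos"]);Rt=np.array(o["orientation"])
for P in [(.02625,.00625,-.0192),(.02625,-.00625,-.0192),(.02625,.00625,.0258),(.02625,-.00625,.0258)]:
    u=(proj(f,t+Rt@np.array(P),True)-[x0,y0]+.5)*k-.5;print(P,u.round(0));cv2.circle(b,tuple(u.astype(int)),4,(0,200,0),1)
cv2.imwrite("pics/w6.png",b)
E
```

```text
8.6 [0.68648517 0.0532373  0.14799832] [[-9.26294024e-02 -9.95694267e-01  3.56662652e-03]
 [-9.95700392e-01  9.26313856e-02  3.94556734e-04]
 [-7.23239434e-04 -3.51474387e-03 -9.99993562e-01]] 0.012418140844004295 [-0.51904504 -1.13734761 -0.62320628]
(0.03375, -0.03125, 0.11) [464. 257.]
(0.056249999999999994, -0.03125, 0.11) [283. 257.]
(-0.00625, -0.02625, 0.134) [825. 340.]
(0.00625, -0.02625, 0.134) [719. 339.]
(0, -0.037, 0.112) [734. 218.]
(0.02625, 0.00625, -0.0192) [433. 421.]
(0.02625, -0.00625, -0.0192) [296. 421.]
(0.02625, 0.00625, 0.0258) [416. 320.]
(0.02625, -0.00625, 0.0258) [310. 320.]
```

View pics/w6.png

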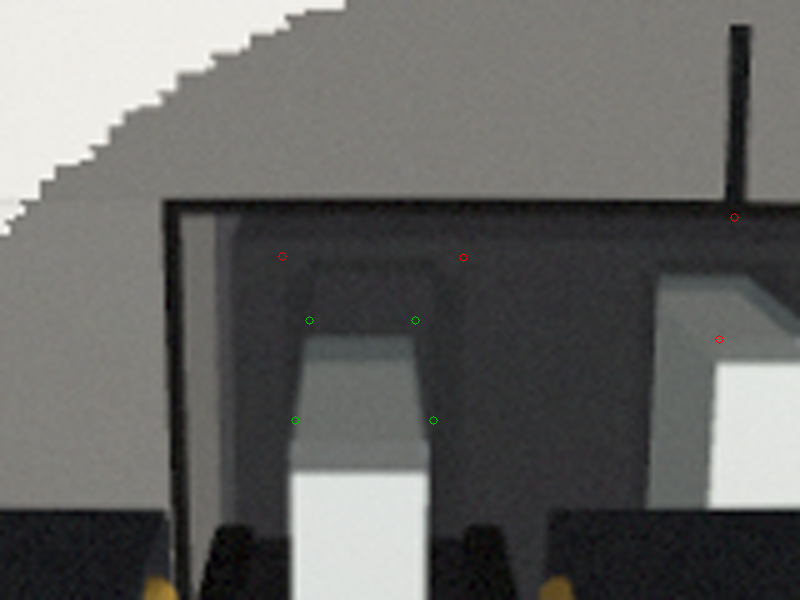

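In this picture the held cell sits about 1.7 mm too far back and 2.4 mm too far towards the lamp relative to the pocket. I'll correct that and start down.

send_rows:
  dp:
    - [0.004, 0.0028, 0]
    - [0.004, 0.0028, 0]
    - [0.004, 0.0028, 0.01]
    - [0.004, 0.0028, 0.015]
    - [0.004, 0.0028, 0.02]
    - [0.004, 0.0028, 0.025]
    - [0.004, 0.0028, 0.03]
    - [0.004, 0.0028, 0.03]
  rotation:
    - [0, 0, 0]
    - [0, 0, 0]
    - [0, 0, 0]
    - [0, 0, 0]
    - [0, 0, 0]
    - [0, 0, 0]
    - [0, 0, 0]
    - [0, 0, 0]
  jaw: [5, 5, 5, 5, 5, 5, 5, 5]

```text
clock: 9.65
tcp_pos: [0.6832, 0.0506, 0.1275]
orientation: [[-0.093, -0.996, -0.001], [-0.996, 0.093, -0.0], [0.0, 0.001, -1.0]]
force: [-0.3, 0.0, -0.3]
gripper_width: 0.012
finger_force: 20.0
```

send_rows:
  dp:
    - [0, 0, 0.003]
    - [0, 0, 0.006]
    - [0, 0, 0.009]
    - [0, 0, 0.012]
    - [0, 0, 0.015]
    - [0, 0, 0.017]
    - [0, 0, 0.017]
    - [0, 0, 0.017]
  rotation:
    - [0, 0, 0]
    - [0, 0, 0]
    - [0, 0, 0]
    - [0, 0, 0]
    - [0, 0, 0]
    - [0, 0, 0]
    - [0, 0, 0]
    - [0, 0, 0]
  jaw: [5, 5, 5, 5, 5, 5, 5, 5]

```text
clock: 10.65
tcp_pos: [0.6834, 0.0506, 0.1178]
orientation: [[-0.093, -0.996, 0.0], [-0.996, 0.093, 0.0], [-0.0, -0.0, -1.0]]
force: [0.7, -0.6, -0.1]
gripper_width: 0.0119
finger_force: 20.0
```

send_rows:
  dp:
    - [0, 0, 0.001]
    - [0, 0, 0.002]
    - [0, 0, 0.003]
    - [0, 0, 0.004]
    - [0, 0, 0.005]
    - [0, 0, 0.005]
    - [0, 0, 0.005]
    - [0, 0, 0.005]
  rotation:
    - [0, 0, 0]
    - [0, 0, 0]
    - [0, 0, 0]
    - [0, 0, 0]
    - [0, 0, 0]
    - [0, 0, 0]
    - [0, 0, 0]
    - [0, 0, 0]
  jaw: [5, 5, 5, 5, 5, 5, 5, 5]

```text
clock: 11.65
tcp_pos: [0.6834, 0.0505, 0.1149]
orientation: [[-0.093, -0.996, 0.0], [-0.996, 0.093, -0.0], [0.0, -0.0, -1.0]]
force: [-1.2, -1.0, 0.4]
gripper_width: 0.0122
finger_force: 20.0
```

send_rows:
  dp:
    - [0, 0, 0.0005]
    - [0, 0, 0.001]
    - [0, 0, 0.001]
    - [0, 0, 0.0015]
    - [0, 0, 0.0015]
    - [0, 0, 0.0015]
    - [0, 0, 0.0015]
    - [0, 0, 0.0015]
  rotation:
    - [0, 0, 0]
    - [0, 0, 0]
    - [0, 0, 0]
    - [0, 0, 0]
    - [0, 0, 0]
    - [0, 0, 0]
    - [0, 0, 0]
    - [0, 0, 0]
  jaw: [5, 5, 5, 5, 5, 5, 5, 5]

```text
clock: 12.65
tcp_pos: [0.6834, 0.0506, 0.1148]
orientation: [[-0.093, -0.996, 0.001], [-0.996, 0.093, -0.0], [0.0, -0.001, -1.0]]
force: [-3.1, 0.8, 5.6]
gripper_width: 0.0125
finger_force: 20.0
```

Floor contact is felt at the expected height (TCP 0.1148), so I'll release and lift.

send_rows:
  dp:
    - [0, 0, 0]
    - [0, 0, 0]
    - [0, 0, 0]
    - [0, 0, 0]
    - [0, 0, -0.02]
    - [0, 0, -0.06]
    - [0, 0, -0.14]
    - [0, 0, -0.24]
  rotation:
    - [0, 0, 0]
    - [0, 0, 0]
    - [0, 0, 0]
    - [0, 0, 0]
    - [0, 0, 0]
    - [0, 0, 0]
    - [0, 0, 0]
    - [0, 0, 0]
  jaw: [20, 26, 26, 26, 26, 26, 26, 26]

```text
clock: 13.65
tcp_pos: [0.6828, 0.0504, 0.259]
orientation: [[-0.093, -0.996, -0.002], [-0.996, 0.093, -0.001], [0.001, 0.002, -1.0]]
force: [2.1, 0.0, 0.3]
gripper_width: 0.026
finger_force: 0.0
```

```bash
python3 - <<'E'
from h import *
o=robot.get_obs();print(o['clock'],o['tcp_pos'],o['joint_pos'],o['gripper_width'])
p=np.load("inst.npy");a0=p[2]
W=lambda P:np.array([p[0]+np.cos(a0)*P[0]-np.sin(a0)*P[1],p[1]+np.sin(a0)*P[0]+np.cos(a0)*P[1],P[2]])
k=W((-.137,0,.085));print("knob",k,np.degrees(a0)+90)
print(cmd((k[0]-.02,k[1],.26),down(np.degrees(a0)+90)))
f=robot.grab_frame("top")
print("top knob pred px",proj(f,k))
for d in robot.boxes_of("top","pull_knob")[:2]: q=np.array(d["at"])*[560,420];print(d["score"],q,onz(f,q,.085))
E
```

```text
13.65 [0.68276888 0.05043132 0.25898184] [ 1.77219342e+01  2.69721490e+01  1.34524246e+01 -9.23131602e-04
 -7.65936417e+01 -2.30706247e+01] 0.026010546667483304
knob [0.5041175  0.07009529 0.085     ] 84.55585776319633
([-0.0018, 0.3327, -0.0011], [0.0005, -0.0013, 1.0011])
top knob pred px [232.92100794 218.86914386]
0.87 [233.576 168.882] [0.67364818 0.06841586 0.085     ]
0.59 [211.008 168.21 ] [0.67618205 0.14482585 0.085     ]
```

send_rows:
  dp:
    - [0, 0.08, 0]
    - [0, 0.16, 0]
    - [0, 0.24, 0]
    - [-0.002, 0.333, 0]
    - [-0.002, 0.333, 0]
    - [-0.002, 0.333, 0]
    - [-0.002, 0.333, 0]
    - [-0.002, 0.333, 0]
  rotation:
    - [0, 0, 0.12]
    - [0, 0, 0.24]
    - [0, 0, 0.36]
    - [0, 0, 0.48]
    - [0, 0, 0.6]
    - [0, 0, 0.72]
    - [0, 0, 0.84]
    - [0, 0, 0.96]
  jaw: [26, 26, 26, 35, 45, 45, 45, 45]

```text
clock: 14.75
tcp_pos: [0.4847, 0.0705, 0.2589]
orientation: [[-1.0, 0.029, 0.002], [0.029, 1.0, 0.001], [-0.002, 0.001, -1.0]]
force: [0.3, -0.7, -0.3]
gripper_width: 0.0445
finger_force: 0.0
```

```bash
python3 - <<'E'
from h import *
o=robot.get_obs();print(o['clock'],o['tcp_pos'],o['joint_pos'],o['gripper_width'])
f=robot.grab_frame("wrist");a=f["frame"][:,:,::-1].copy()
p=np.load("inst.npy");a0=p[2]
W=lambda P:np.array([p[0]+np.cos(a0)*P[0]-np.sin(a0)*P[1],p[1]+np.sin(a0)*P[0]+np.cos(a0)*P[1],P[2]])
x0,y0,k=200,60,5
for c in["sample_cell","blank_cell","pull_knob"]:
  for d in robot.boxes_of("wrist",c)[:3]: print(c,d["score"],np.array(d["at"])*[560,420])
for P in[(-.137,0,.085),(-.1495,0,.094),(-.1245,0,.094),(-.1545,.013,.085),(-.1545,-.013,.085),(.045,0,.134),(.045,.015,.145),(0,.015,.145),(0,0,.134)]: print(P,proj(f,W(P),True).round(1))
x0,y0=190,90
b=cv2.resize(a[y0:y0+180,x0:x0+240],(800,600),interpolation=cv2.INTER_CUBIC);k=800/240
for P in[(-.1495,0,.094),(-.1245,0,.094),(-.1545,.013,.085),(-.1545,-.013,.085),(.045,.015,.145),(0,.015,.145)]:
  u=(proj(f,W(P),True)-[x0,y0]+.5)*k-.5;cv2.circle(b,tuple(u.astype(int)),4,(0,0,255),1)
cv2.imwrite("pics/w7.png",b)
kx=W((-.137,0,.085));print(cmd((kx[0],kx[1],.12),down(np.degrees(a0)+90)))
E
```

```text
14.75 [0.48465731 0.07045672 0.25887724] [ 2.73233421e+01  7.15096618e+00 -1.45261364e+01  1.35731555e-02
 -6.82071316e+01 -1.18966374e+02] 0.044508760729785254
blank_cell 0.78 [352.408 156.114]
blank_cell 0.78 [199.024 173.502]
pull_knob 0.75 [276.976 295.89 ]
(-0.137, 0, 0.085) [279.8 208. ]
(-0.1495, 0, 0.094) [280.5 198.4]
(-0.1245, 0, 0.094) [278.9 221.6]
(-0.1545, 0.013, 0.085) [293.2 192.7]
(-0.1545, -0.013, 0.085) [268.5 191.1]
(0.045, 0, 0.134) [269.3 370.7]
(0.045, 0.015, 0.145) [282.2 377.7]
(0, 0.015, 0.145) [285.2 348.2]
(0, 0, 0.134) [271.3 341.3]
([-0.0322, -0.0, 0.2308], [0.0003, 0.0007, 0.0482])
```

View pics/w7.png

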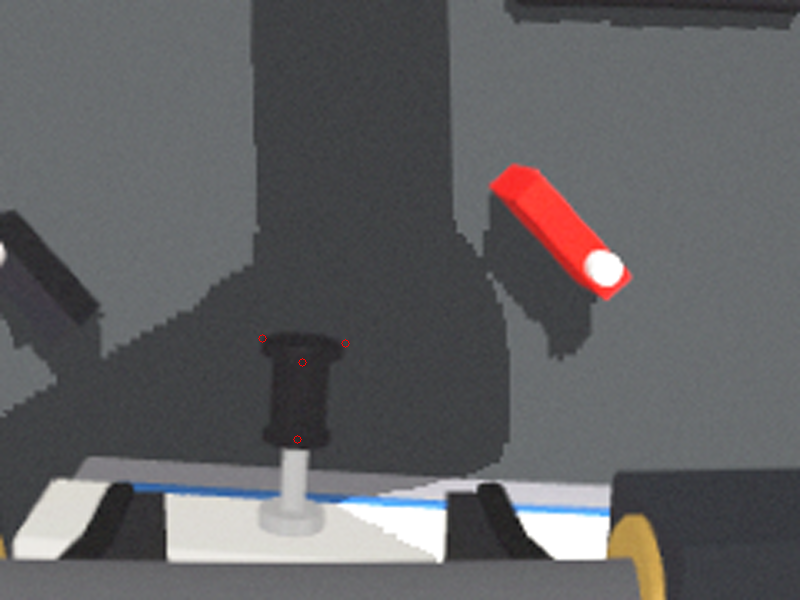

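The knob's predicted points land on the knob at image (300,390). The red and black look-alikes are well clear to either side. I'll go down and grip it.

send_rows:
  dp:
    - [-0.0322, -0.001, 0.04]
    - [-0.0322, -0.001, 0.12]
    - [-0.0322, -0.001, 0.2]
    - [-0.0322, -0.001, 0.27]
    - [-0.0322, -0.001, 0.3]
    - [-0.0322, -0.001, 0.321]
    - [-0.0322, -0.001, 0.321]
    - [-0.0322, -0.001, 0.321]
  rotation:
    - [0, 0, 0.048]
    - [0, 0, 0.048]
    - [0, 0, 0.048]
    - [0, 0, 0.048]
    - [0, 0, 0.048]
    - [0, 0, 0.048]
    - [0, 0, 0.048]
    - [0, 0, 0.048]
  jaw: [45, 45, 45, 45, 45, 45, 45, 45]

```text
clock: 15.95
tcp_pos: [0.5047, 0.0697, 0.0662]
orientation: [[-0.995, 0.097, 0.002], [0.097, 0.995, 0.001], [-0.002, 0.001, -1.0]]
force: [-0.0, -0.6, -0.2]
gripper_width: 0.0452
finger_force: 0.0
```

send_rows:
  dp:
    - [0, 0, 0]
    - [0, 0, 0]
    - [0, 0, 0]
    - [0, 0, 0]
    - [0, 0, 0]
    - [0, 0, 0]
    - [0, 0, 0]
    - [0, 0, 0]
  rotation:
    - [0, 0, 0]
    - [0, 0, 0]
    - [0, 0, 0]
    - [0, 0, 0]
    - [0, 0, 0]
    - [0, 0, 0]
    - [0, 0, 0]
    - [0, 0, 0]
  jaw: [30, 20, 10, 10, 10, 10, 10, 10]
  newtons: 40

```text
clock: 16.95
tcp_pos: [0.5037, 0.0681, 0.0654]
orientation: [[-0.995, 0.097, -0.001], [0.097, 0.995, -0.002], [0.001, -0.002, -1.0]]
force: [1.2, -5.6, 1.3]
gripper_width: 0.0168
finger_force: 40.0
```

```bash
python3 - <<'E'
from h import *
o=robot.get_obs();print(o['clock'],o['tcp_pos'],o['gripper_width'],o['finger_force'],o['force'],o['joint_pos'])
p=np.load("inst.npy");a0=p[2];R2=np.array([[np.cos(a0),np.sin(a0)],[-np.sin(a0),np.cos(a0)]])
print("tcp in instrument",R2@(o['tcp_pos'][:2]-p[:2]), o['orientation'])
for c in["sample_cell","blank_cell"]:
  for d in robot.boxes_of("top",c)[:4]:
    f=robot.grab_frame("top");w=onz(f,np.array(d["at"])*[560,420],.134);print(c,d["score"],R2@(w[:2]-p[:2]))
E
```

```text
16.95 [0.50371917 0.06806902 0.06542232] 0.016776538254581606 39.99121841043234 [ 1.22913803 -5.55250764  1.30018435] [  26.07288972   21.08705002  -27.43603081    0.12682122  -41.57011696
 -121.74816031]
tcp in instrument [-0.13720429 -0.00205492] [[-9.95260607e-01  9.72402231e-02 -8.14467878e-04]
 [ 9.72417028e-02  9.95258718e-01 -2.03362172e-03]
 [ 6.12856426e-04 -2.10318383e-03 -9.99997601e-01]]
blank_cell 0.57 [-0.16728769 -0.11588312]
blank_cell 0.56 [-0.19778819  0.06971495]
blank_cell 0.5 [ 0.001616   -0.02529706]
blank_cell 0.48 [-0.03524539 -0.16364112]
```

The grip holds at 40 N, and the side load shows the knob about 1.5 mm to the right of my estimate. I'll relieve that, record the state before the pull, then pull slowly.

send_rows:
  dp:
    - [0, -0.001, 0]
    - [0, -0.0015, 0]
    - [0, -0.0015, 0]
    - [0, -0.0015, 0]
    - [0, -0.0015, 0]
    - [0, -0.0015, 0]
    - [0, -0.0015, 0]
    - [0, -0.0015, 0]
  rotation:
    - [0, 0, 0]
    - [0, 0, 0]
    - [0, 0, 0]
    - [0, 0, 0]
    - [0, 0, 0]
    - [0, 0, 0]
    - [0, 0, 0]
    - [0, 0, 0]
  jaw: [10, 10, 10, 10, 10, 10, 10, 10]

```text
clock: 18.25
tcp_pos: [0.5038, 0.0681, 0.0654]
orientation: [[-0.995, 0.098, -0.0], [0.098, 0.995, -0.001], [0.0, -0.001, -1.0]]
force: [0.8, -4.7, 3.2]
gripper_width: 0.0167
finger_force: 40.0
```

```bash
cat > st.py <<'E'
import sys
from h import *
p=np.load("inst.npy");a0=p[2];R2=np.array([[np.cos(a0),np.sin(a0)],[-np.sin(a0),np.cos(a0)]])
P=[];F=[]
for i in range(10):
    f=robot.grab_frame("wrist");o=robot.get_obs();P.append(o['tcp_pos']);F.append(o['force'])
t=np.mean(P,0);print(o['clock'],t,np.std(P,0),"inst",R2@(t[:2]-p[:2]),"F",np.mean(F,0),o['gripper_width'])
cv2.imwrite(f"pics/{sys.argv[1]}.png",f["frame"][:,:,::-1]);np.savez(sys.argv[1]+".npz",frame=f["frame"],intrinsics=f["intrinsics"],T=f["T"],tcp=t)
g=robot.grab_frame("scene");cv2.imwrite(f"pics/{sys.argv[1]}_scene.png",g["frame"][:,:,::-1])
E
python3 st.py pre
```

```text
18.75 [0.5037153  0.06810858 0.06540639] [9.31892692e-06 1.42422345e-05 1.13878968e-05] inst [-0.13721189 -0.00201591] F [ 0.77619525 -5.37192835  2.92086328] 0.01683841058623485
```

send_rows:
  dp:
    - [0.006, -0.002, 0]
    - [0.012, -0.002, 0]
    - [0.02, -0.002, 0]
    - [0.028, -0.002, 0]
    - [0.036, -0.002, 0]
    - [0.044, -0.002, 0]
    - [0.05, -0.002, 0]
    - [0.05, -0.002, 0]
  rotation:
    - [0, 0, 0]
    - [0, 0, 0]
    - [0, 0, 0]
    - [0, 0, 0]
    - [0, 0, 0]
    - [0, 0, 0]
    - [0, 0, 0]
    - [0, 0, 0]
  jaw: [10, 10, 10, 10, 10, 10, 10, 10]

```text
clock: 19.8
tcp_pos: [0.4743, 0.0708, 0.0655]
orientation: [[-0.995, 0.097, 0.002], [0.097, 0.995, 0.001], [-0.002, 0.001, -1.0]]
force: [5.2, -2.0, -2.5]
gripper_width: 0.0169
finger_force: 40.0
```

```bash
python3 st.py mid; python3 - <<'E'
import cv2
for n in("scene",):
  a=cv2.imread("pics/pre_scene.png",0);b=cv2.imread("pics/mid_scene.png",0)
  d=cv2.absdiff(a,b);ys,xs=(d>25).nonzero();print(xs.min(),xs.max(),ys.min(),ys.max())
E
```

```text
20.3 [0.474496   0.07074917 0.06545505] [4.20752619e-05 1.56143572e-05 8.53135326e-06] inst [-0.16654992 -0.00215942] F [ 5.35922779 -1.67745954 -1.5147794 ] 0.0168049674770326
142 361 0 228
```

send_rows:
  dp:
    - [0.005, 0, 0]
    - [0.011, 0, 0]
    - [0.017, 0, 0]
    - [0.022, 0, 0]
    - [0.026, 0, 0]
    - [0.0265, 0, 0]
    - [0.0265, 0, 0]
    - [0.0265, 0, 0]
  rotation:
    - [0, 0, 0]
    - [0, 0, 0]
    - [0, 0, 0]
    - [0, 0, 0]
    - [0, 0, 0]
    - [0, 0, 0]
    - [0, 0, 0]
    - [0, 0, 0]
  jaw: [10, 10, 10, 10, 10, 10, 10, 10]

```text
clock: 21.35
tcp_pos: [0.4591, 0.0722, 0.0654]
orientation: [[-0.995, 0.097, 0.003], [0.097, 0.995, 0.001], [-0.003, 0.001, -1.0]]
force: [7.6, -3.4, -2.8]
gripper_width: 0.0166
finger_force: 40.0
```

```bash
python3 st.py end; python3 - <<'E'
from h import *
# knob slip in the hand: compare tight dark-knob patch in wrist images before/after
A=dict(np.load("pre.npz"));B=dict(np.load("end.npz"))
p=np.load("inst.npy");a0=p[2]
W=lambda P:np.array([p[0]+np.cos(a0)*P[0]-np.sin(a0)*P[1],p[1]+np.sin(a0)*P[0]+np.cos(a0)*P[1],P[2]])
u=proj(A,W((-.1545,-.002,.09)),True);print("flange px pre",u)
ga,gb=[cv2.cvtColor(x["frame"],cv2.COLOR_RGB2GRAY) for x in(A,B)]
x,y=u.astype(int)
for n,g in(("pre",ga),("end",gb)): print(n,g[y-26:y+26:2,x].tolist())
# top view: white cells on shuttle; column profile along the instrument x axis
g=robot.grab_frame("top");G=cv2.cvtColor(g["frame"],cv2.COLOR_RGB2GRAY)
for yy in(-.02,-.012,0):
  print(yy,[(s,int(G[tuple(proj(g,W((s/1000,yy,.134))).round().astype(int)[::-1])])) for s in range(-75,75,4)])
E
```

```text
21.85 [0.45912455 0.07218551 0.0654595 ] [1.10618263e-05 1.11246841e-05 6.29124371e-06] inst [-0.18198831 -0.00218793] F [ 7.15554183 -3.11361922 -3.11283982] 0.017164845896888485
flange px pre [277.20588446 238.47886339]
pre [130, 133, 134, 133, 131, 132, 132, 132, 72, 73, 72, 74, 73, 73, 74, 77, 92, 88, 87, 85, 83, 78, 57, 101, 204, 222]
end [134, 130, 129, 134, 130, 133, 130, 131, 71, 69, 74, 71, 75, 73, 73, 73, 80, 92, 86, 86, 82, 74, 61, 112, 201, 222]
-0.02 [(-75, 90), (-71, 69), (-67, 70), (-63, 77), (-59, 111), (-55, 172), (-51, 234), (-47, 235), (-43, 223), (-39, 142), (-35, 85), (-31, 79), (-27, 84), (-23, 84), (-19, 84), (-15, 153), (-11, 204), (-7, 228), (-3, 233), (1, 228), (5, 111), (9, 93), (13, 103), (17, 108), (21, 108), (25, 106), (29, 110), (33, 110), (37, 110), (41, 110), (45, 115), (49, 112), (53, 123), (57, 132), (61, 130), (65, 190), (69, 232), (73, 238)]
-0.012 [(-75, 95), (-71, 81), (-67, 71), (-63, 76), (-59, 105), (-55, 211), (-51, 233), (-47, 235), (-43, 228), (-39, 181), (-35, 81), (-31, 81), (-27, 83), (-23, 85), (-19, 95), (-15, 137), (-11, 199), (-7, 231), (-3, 234), (1, 195), (5, 117), (9, 95), (13, 101), (17, 106), (21, 107), (25, 110), (29, 112), (33, 111), (37, 112), (41, 114), (45, 115), (49, 115), (53, 121), (57, 133), (61, 127), (65, 141), (69, 184), (73, 229)]
0 [(-75, 87), (-71, 83), (-67, 72), (-63, 86), (-59, 134), (-55, 197), (-51, 228), (-47, 236), (-43, 210), (-39, 124), (-35, 81), (-31, 83), (-27, 83), (-23, 87), (-19, 91), (-15, 131), (-11, 191), (-7, 223), (-3, 232), (1, 220), (5, 143), (9, 97), (13, 107), (17, 109), (21, 110), (25, 113), (29, 112), (33, 112), (37, 113), (41, 116), (45, 116), (49, 117), (53, 129), (57, 136), (61, 130), (65, 126), (69, 153), (73, 233)]
```

```bash
python3 - <<'E'
from h import *
A=dict(np.load("pre.npz"));B=dict(np.load("end.npz"))
ga,gb=[cv2.cvtColor(x["frame"],cv2.COLOR_RGB2GRAY).astype(np.float32) for x in(A,B)]
x=277
for n,g in(("pre",ga),("end",gb)):
  print(n,g[222:264,x-3:x+4].mean(1).round(0).astype(int).tolist())
T=ga[224:246,262:293]; 
up=lambda z:cv2.resize(z,None,fx=8,fy=8,interpolation=cv2.INTER_CUBIC)
r=cv2.matchTemplate(up(gb[214:256,252:303]),up(T),cv2.TM_CCOEFF_NORMED);_,m,_,l=cv2.minMaxLoc(r);print(m,l[0]/8-10,l[1]/8-10)
p=np.load("inst.npy")
print(proj(A,A["tcp"]+[0,0,.025],True),proj(A,A["tcp"]+[.005,0,.025],True))
E
```

```text
pre [133, 132, 133, 132, 133, 92, 72, 71, 71, 73, 72, 74, 74, 74, 73, 74, 73, 73, 75, 74, 74, 74, 89, 104, 91, 87, 87, 85, 86, 84, 83, 80, 73, 59, 60, 63, 107, 185, 205, 217, 223, 228]
end [132, 131, 132, 131, 131, 91, 71, 71, 72, 72, 73, 71, 73, 72, 73, 73, 72, 73, 73, 73, 73, 73, 80, 105, 92, 86, 85, 85, 85, 84, 83, 81, 72, 56, 64, 82, 112, 181, 203, 215, 222, 227]
0.9930554032325745 0.625 0.125
[277.38011922 273.71854119] [278.45603712 283.17746188]
```

The shuttle is at about 44.8 mm with negligible slip in the hand. The top view's brightness profile shows both cells in place, 44 mm apart, with the sample on the beam line within that view's accuracy. I'm handing in.

```bash
python3 -c "
from rig import robot
print(robot.job_done())"
```

```text
the job is handed in; nothing more can be done
None
```

The sample cell is in the rear place, lowered until it met the floor, with its stopper towards the lamp; the shuttle is held about 44.8 mm out (mark: 45 mm), and the job is handed in with no verdict returned.

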